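Clamp a board with a bench holdfast

TASK

Lay the pine board flat on the grey work panel and slide it along under the raised holdfast's arm until it sits tight against both the aluminium fence and the wooden end stop. Then pick up the mallet by its handle and knock the holdfast down with brisk blows on its crown (swung smartly, not leaned on slowly, and never with the gripper) until its arm grips the board firmly and stays gripping. Finally stand the mallet on the bare bench beside the panel, on the same striking face as you found it, and leave everything else where it is.

Things in the scene. Friction and masses are not known exactly. Their poses are not given: they have to be found in the camera images.
- panel: Grey work panel fixed flat on the bench, 285 x 270 x 18 mm, with a grid of black dog holes; in its own frame it spans x -150..135, y -150..120 mm. Origin on the bench surface (its underside; upper face at z = 18 mm). x points along the fence towards the end stop, y from the holdfast's shank towards the fence, z up.
- fence (a point): Aluminium fence fixed on the panel: a bar 120 mm long (panel x -20..100), 25 wide, 22 mm high above the panel. The point: foot of its inner face (panel y = 70 mm), halfway along. Axes as the panel's.
- stop (a point): Wooden end stop fixed on the panel: a batten across the end of the fence, 24 mm thick, 105 mm long, 26 mm high above the panel. The point: foot of its inner face (panel x = 100 mm), halfway along. Axes as the panel's.
- place (a point): On the panel's upper face, where the centre of the board's underside is when the board is tight against fence and stop (panel x = 0, y = 40 mm, board's length along panel x).
- holdfast: Dark steel holdfast standing in a dog hole of the panel, given by its crown: a flat round striking face 36 mm across on top of the vertical shank (20 mm thick). Origin at the centre of the striking face: panel x = 60, y = -95 mm, 153 mm above the bench when joint holdfast_slide reads 0; it sinks with the shank. Axes as the panel's.
- holdfast_arm: The holdfast's curved springy arm, 19 mm thick. Origin on the shank's axis 21 mm below the striking face. It reaches 135 mm along panel +y to a round pad 34 mm across over panel x = 60, y = 40 mm; pad underside 59 mm below this origin (55 mm above the panel when fully raised). On the board it flexes up to 8 mm at the pad, pressing with about 3.5 N at first touch, 8.5 N at full flex, stiff beyond.
- holdfast_slide (a joint): How far the holdfast is driven down from fully raised, m (0 to 0.045). It starts at 0 to 0.008 and stays where it is left (friction about 12 N). Over the 34 mm board the pad touches at 0.021 and the arm is fully flexed at about 0.029; 0.025 is a good firm grip.
- board: Loose pine board 200 x 60 x 34 mm lying flat, with a small dark dowel hole near each end of its upper face. Origin at the centre of its underside, x along its length (either way round is the same), z up. 0.22 kg.
- mallet: Joiner's mallet standing on one striking face with the handle level. Dark wooden head 76 (x) x 62 (y) x 104 mm (z); striking faces at its lower and upper ends. Origin at the centre of the lower striking face. The handle, 24 wide (y) x 32 mm high, leaves the head along -x from x = -38 to -223 mm, its axis at z = 52 mm. About 0.45 kg, balancing 19 mm from the head's centre towards the handle.
- mallet_grip (a point): Good place to hold the mallet: centre of the handle 85 mm from the head's centre, 52 mm above the lower striking face.
- tape: Yellow tape measure, 66 x 42 x 62 mm, standing on the panel near its corner at low x, low y. Origin under its centre. Leave alone.
- plane: Steel block plane 160 x 50 x 60 mm with a dark wooden cap. Origin under its centre. Leave alone.
- square: Try square lying flat: dark stock 110 mm, steel blade 150 mm long, 20 mm high. Leave alone.
- glue: White glue bottle, 60 mm across, 170 mm tall. Leave alone.
- mug: White mug, 82 mm across, 90 mm tall. Leave alone.
Things that resemble listed ones, but are neither listed nor needed, are in the scene too. Leave any green look-alike of the board alone.

How it is judged:
By the outcome, as a careful person would: the job done as asked, in the order asked, and still so for the second after the job is handed in, with the robot touching nothing.
It also fails if it takes over 72 s, if anything falls off the work surface, if the arm or the gripper's body presses on something with over 40 N, if the wrist force passes 120 N, or if a joint passes its speed limit or range.

ROBOT

A 6-joint arm with a two-finger parallel gripper is mounted at the origin on the work surface. World frame = base frame: x ahead of the robot, y to its left, z up, the work surface at z = 0. Lengths are in m, angles in degrees, forces in N, time in s.
With the tool pointing down it reaches from about 0.3 to 0.75 m from the base axis. Payload 8.5 kg.
Tool frame: the origin (TCP) lies midway between the tips of the shut fingers; the grasp point (between the pads) lies 19 mm behind it; z points along the fingers, y is the line along which they close (so a half turn about z gives the same grasp; the last joint's range is limited). The gripper opens to 85 mm and grips with 20 to 120 N. Pads are 22 mm wide; open, the fingers measure 114 mm over their backs; the gripper's body (76 mm by 85 mm) begins 54 mm behind the grasp point. The pads swing forward as they close: fully open they stand 13 mm farther back than shut.
Start: joints at [53.268, 21.807, 74.336, -0, 83.858, -12.336], TCP at [0.227, 0.501, 0.231] pointing down, gripper open.
Joint ranges: [-178.18, 178.18], [-50.72, 133.34], [12.68, 142.11], [-81.47, 261.47], [9.98, 163.14], [-165.26, 165.26]. Speed limits (degrees/s): [136.94, 136.94, 180, 180, 180, 180].

INTERFACE

Orientations are given as a 3x3 rotation matrix whose columns are the frame's x, y, z axes.
In Python, from rig import env gives the robot as it stands. The module is installed in compiled form; this text tells all that it offers.
- The arm moves only by the tool jog_arm, never from a script. Its argument "targets" is a list of rows, each a list of 6 numbers: the shift along the tool's x, y, z in cm, then the turn, a rotation vector about the tool's x, y, z in degrees. A call has 1 to 8 rows; each row is the pose to reach, as a shift and turn from the pose commanded when the call began, along the tool's axes at that moment; what a row does not reach only later rows make up. A row lasts 1/12 s, in which the tool goes at most 41.7 mm and 7.16 degrees, less where a joint would pass 70% of its speed; a pose out of reach is approached as far as the arm can. A call with a gripper value outside its range is refused whole. "hand" is the opening, from 0 (shut) to 1 (fully open), set as the call begins (left out, the last holds). The fingers move at their own pace and stop on an object; "newtons" is the grip in N (left out, the last holds). Time passes only in rows, so rows that repeat a pose let the fingers close. It gives the time, the measured TCP pose, the force, the opening and the grip force at its end, in the units of the state.
- env.observe(): the state, without advancing time (a new reading comes with each control period).
- env.get_image(name): name is "side" or "top" or "wrist"; returns a dict with "frame" (480x640x3 uint8, red, green, blue), "depth" (480x640 float32, m along the optical axis (not along the pixel's ray), 0 where there is no reading), "fovy" (degrees; the focal length in pixels is half the picture's height over the tangent of half this angle, whatever the lens; pixels are square), "cx", "cy" (the principal point, pixels), "k1" (the pictures are not rectified: a ray, as slopes to the right and down, at radius r is drawn at 1 + k1 r^2 times it, then the intrinsics apply), "cam_to_world" (4x4, takes a point from camera to world coordinates). Camera axes: x right, y down, z forward; pixel columns grow to the right and rows downward; lengths in m; the calibration is good to about 2 mm. A picture is of the moment at which its call begins.
- env.close_job(): hands the job in; it is judged then, once.
Trained networks look in the newest picture that a camera, given by its name, has taken for a name from the list of things; names that differ only in an ending like _2 or _b are one class to them, and where a whole thing is asked for, a point or a joint stands for the part that bears it (a point fixed in the world has none). Each returns a list of dicts, best first, with "score" (0 to 1); they miss things now and then, are a little off and sometimes report something else, mostly with a low value. They report only what shows in the picture. A call takes as long as a camera call. They do not tell look-alikes from the thing itself.
- env.regions_of(camera, target): "pixels" (480x640 bool, what is visible of it) and "point" ([row, column] in pixels, amid what is visible of it).
The state is a dict: "time_s": time; "q": joint angles; "qvel": joint speeds; "joint_efforts": joint torques, N m; "position": TCP position; "tool_rot": TCP orientation; "ft_force": force on the tool from outside, world axes, zero at the start; "wrist_torque": the same for the moment, N m; "grip_width": finger opening in m; "gripper_force": force on a finger pad.
Only numpy, scipy, OpenCV 4.12 (cv2) and the standard library are available. Lean on these libraries where they do the work, as an engineer would, in place of code of your own. Each camera call takes 0.05 s, during which the arm holds its last target. There are 200 camera calls.

## Working session

There is one attempt and no reset: what is moved stays moved. The work goes in short steps, Python scripts to look and compute and a tool call to move; the robot and the scene stay as the last step left them, time stands still between calls to the robot, and variables do not carry over. Pictures are saved under pics/ and viewed, at most 13 in all, crops included, and the job is handed in when it is done.

Besides the shell and the picture viewer there is one more tool, called after "Emit:" as a command line: name --pt "numbers of a row" for each row, then --argument value for the rest. jog_arm: Moves the arm, as the interface text tells. Its arguments: {"type":"object","properties":{"targets":{"type":"array","items":{"type":"array","items":{"type":"number"}}},"hand":{"type":"number"},"newtons":{"type":"number"}},"required":["targets"]}

```bash
mkdir -p pics; ls; cat > h.py <<'E'
import numpy as np, cv2
from rig import env
def K(im):
    f=240/np.tan(np.radians(im["fovy"])/2); return f
def cloud(im):
    f=K(im); v,u=np.mgrid[0:480,0:640].astype(float)
    xd=(u-im["cx"])/f; yd=(v-im["cy"])/f; x,y=xd.copy(),yd.copy()
    for _ in range(15):
        s=1+im["k1"]*(x*x+y*y); x=xd/s; y=yd/s
    d=im["depth"]; P=np.stack([x*d,y*d,d,np.ones_like(d)],-1)@np.array(im["cam_to_world"]).T
    P=P[...,:3]; P[d==0]=np.nan; return P
def save(im,n,crop=None,z=1):
    a=im["frame"][...,::-1]
    if crop: a=a[crop[0]:crop[1],crop[2]:crop[3]]
    cv2.imwrite(f"pics/{n}.png",cv2.resize(a,None,fx=z,fy=z))
E
python3 - <<'E'
from h import *
ims={}
for c in("side","top"):
    im=env.get_image(c); save(im,c+"0"); P=cloud(im); np.save(c+"P.npy",P); ims[c]=im
    for t in("panel","board","mallet","holdfast","tape","plane","square","glue","mug"):
        for r in env.regions_of(c,t)[:3]:
            m=r["pixels"]; q=P[m]; q=q[~np.isnan(q).any(1)]
            print(c,t,round(r["score"],2),[int(a) for a in r["point"]],m.sum(),np.round(np.median(q,0),3) if len(q) else'',np.round(np.percentile(q[:,2],[2,98]),3) if len(q) else '')
E
```

```text
pics
side panel 0.79 [261, 311] 4850 [0.599 0.029 0.016] [-0.003  0.134]
side board 0.94 [252, 165] 825 [0.28  0.384 0.03 ] [-0.004  0.035]
side board 0.68 [241, 244] 1050 [0.512 0.287 0.028] [-0.004  0.035]
side mallet 0.65 [312, 383] 1626 [ 0.49  -0.338  0.066] [0.01  0.104]
side holdfast 0.79 [230, 343] 555 [ 0.665 -0.026  0.112] [-0.003  0.147]
side tape 0.87 [274, 322] 483 [ 0.509 -0.084  0.059] [0.015 0.08 ]
side plane 0.82 [212, 224] 606 [0.606 0.465 0.019] [-0.005  0.055]
side plane 0.54 [229, 341] 530 [ 0.665 -0.027  0.113] [0.02  0.147]
side square 0.75 [335, 456] 762 [ 0.588 -0.471  0.006] [-0.002  0.022]
side glue 0.98 [264, 423] 868 [ 0.728 -0.289  0.081] [0.006 0.167]
side glue 0.51 [263, 314] 4557 [0.597 0.027 0.016] [0.002 0.134]
top panel 0.72 [217, 303] 7748 [0.599 0.039 0.018] [0.008 0.138]
top board 0.91 [322, 183] 1380 [0.295 0.409 0.033] [0.009 0.04 ]
top board 0.78 [246, 219] 1353 [0.526 0.298 0.033] [0.01  0.041]
top mallet 0.81 [247, 426] 1241 [ 0.494 -0.322  0.071] [0.011 0.108]
top holdfast 0.67 [192, 309] 496 [0.666 0.017 0.131] [0.015 0.151]
top tape 0.69 [239, 341] 345 [ 0.526 -0.069  0.077] [0.019 0.086]
top plane 0.6 [222, 165] 904 [0.608 0.475 0.024] [0.001 0.061]
top plane 0.57 [216, 306] 7612 [0.599 0.039 0.018] [0.009 0.138]
top square 0.9 [214, 464] 678 [ 0.606 -0.463  0.007] [-0.002  0.025]
top glue 0.76 [167, 406] 440 [ 0.737 -0.269  0.111] [0.009 0.173]
top mug 0.83 [169, 225] 806 [0.756 0.28  0.027] [-0.003  0.093]
```

View pics/top0.png

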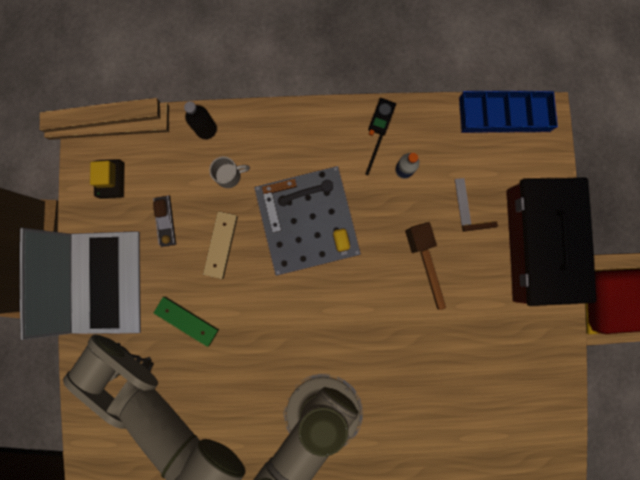

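View pics/side0.png

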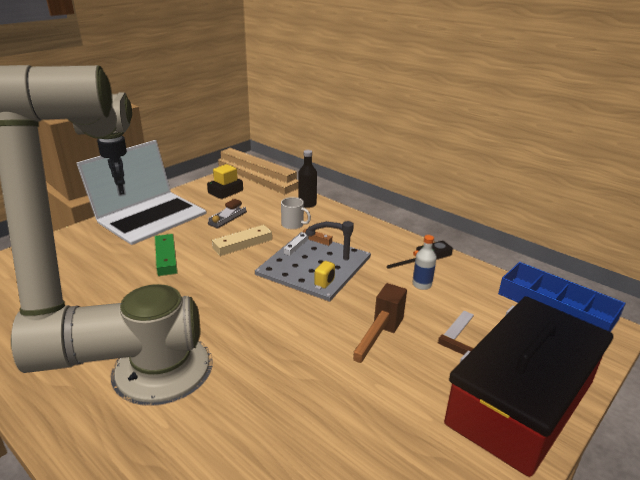

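The top picture shows the board candidates: the pale pine one at row 246, col 219 and the green look-alike at 322, 183. I choose the pine one. The mallet head is at 238, 421 with its handle running down to 305, 440. The panel is centred at 217, 303, with the crown at 186, 327, the fence at 212, 272 and the stop at 186, 283.

```bash
cat >> h.py <<'E'
def rect(pts):
    (c,s,a)=cv2.minAreaRect((pts[:,:2]*1000).astype(np.float32))
    if s[0]<s[1]: a+=90; s=s[::-1]
    return np.round(c,1),np.round(s,1),round((a+90)%180-90,1)
def reg(cam,P,t,near=None):
    for r in env.regions_of(cam,t):
        q=P[r["pixels"]]; q=q[~np.isnan(q).any(1)]
        if len(q) and (near is None or np.linalg.norm(np.median(q,0)[:2]-near)<.06): return q
def pose(s): 
    print("t",round(s["time_s"],2),"p",np.round(s["position"],4),"R",np.round(s["tool_rot"],3).tolist(),"F",np.round(s["ft_force"],1),"w",round(s["grip_width"],4),"gf",np.round(s["gripper_force"],1))
E
python3 - <<'E'
from h import *
im=env.get_image("top"); P=cloud(im)
b=reg("top",P,"board",[.526,.298]); b=b[(abs(b[:,2]-.034)<.01)]; print("board",rect(b))
m=reg("top",P,"mallet"); print("head",rect(m[m[:,2]>.09]),"handle",rect(m[(m[:,2]<.085)&(m[:,2]>.05)]))
p=reg("top",P,"panel"); q=p[abs(p[:,2]-.018)<.006]; print("panel",rect(q))
h=reg("top",P,"holdfast"); print("hf z",np.percentile(h[:,2],[90,95,99]), "crown",rect(h[h[:,2]>.14]))
pose(env.observe())
w=env.get_image("wrist"); T=np.array(w["cam_to_world"]); s=env.observe()
R=np.array(s["tool_rot"]);print("cam in tool",np.round(R.T@(T[:3,3]-s["position"]),3),np.round(R.T@T[:3,:3],2).tolist(),w["fovy"])
save(im,"topcrop",(150,320,190,460),2.9)
E
```

```text
board (array([526.6, 301.9]), array([201. ,  63.8]), -14.6)
head (array([ 527.3, -307.1]), array([75.6, 60.3]), 14.9) handle (array([ 437.7, -327.4]), array([254.5,  40.2]), 20.7)
panel (array([596.3,  33.9]), array([284.6, 270.3]), 12.3)
hf z [0.14848426 0.15045071 0.15344486] crown (array([671.6, -18.1]), array([64.2, 34.5]), -56.5)
t 1.25 p [0.2272 0.5009 0.2313] R [[-0.911, 0.413, 0.0], [0.413, 0.911, -0.0], [-0.0, -0.0, -1.0]] F [-0.2 -0.3 -0. ] w 0.0851 gf 0.0
cam in tool [ 0.08  -0.    -0.144] [[-0.0, -0.95, -0.31], [1.0, -0.0, -0.0], [0.0, -0.31, 0.95]] 62.095872464879534
```

View pics/topcrop.png

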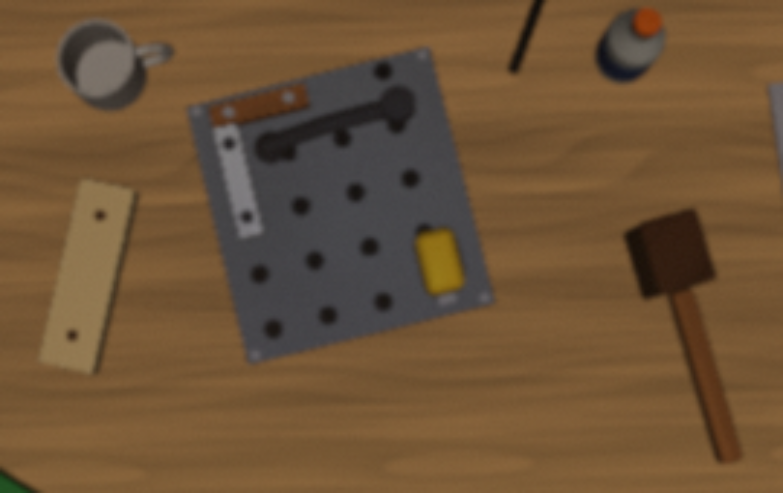

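Checked in the crop: the pine board has two dowel holes, at crop 214, 100 and 335, 72. I move above its near end and refine with the wrist camera.

Emit:
jog_arm --pt "-28.6 -6.9 3.1 0 0 -9.8" --pt "-28.6 -6.9 3.1 0 0 -9.8" --pt "-28.6 -6.9 3.1 0 0 -9.8" --pt "-28.6 -6.9 3.1 0 0 -9.8" --pt "-28.6 -6.9 3.1 0 0 -9.8" --pt "-28.6 -6.9 3.1 0 0 -9.8" --pt "-28.6 -6.9 3.1 0 0 -9.8" --pt "-28.6 -6.9 3.1 0 0 -9.8" --hand 1

```text
time_s: 1.97
position: [0.4632, 0.3162, 0.1993]
tool_rot: [[-0.966, 0.257, 0.0], [0.257, 0.966, -0.001], [-0.001, -0.001, -1.0]]
ft_force: [0.1, -0.9, -0.1]
grip_width: 0.0854
gripper_force: 0.0
```

```bash
cat >> h.py <<'E'
from scipy.spatial.transform import Rotation as Ro
def goto(p,heading=None):
    """jog row for a tool-down pose; heading = world angle of tool x"""
    s=env.observe(); R=np.array(s["tool_rot"]); d=R.T@(np.array(p)-s["position"])*100
    if heading is None: heading=np.degrees(np.arctan2(R[1,0],R[0,0]))
    a=np.radians(heading); G=np.array([[np.cos(a),np.sin(a),0],[np.sin(a),-np.cos(a),0],[0,0,-1]])
    r=Ro.from_matrix(R.T@G).as_rotvec(degrees=True); print("row",np.round(d,2),np.round(r,2))
E
python3 - <<'E'
from h import *
w=env.get_image("wrist"); P=cloud(w); pose(env.observe())
b=reg("wrist",P,"board",[.526,.298]); b=b[abs(b[:,2]-.034)<.008]; print(np.median(b[:,2]),rect(b))
save(w,"w1")
c,s,a=rect(b); L=np.array([np.cos(np.radians(a)),np.sin(np.radians(a))])
goto([*(c/1000-.07*L),0.0],a+180)
E
```

```text
t 2.02 p [0.4622 0.317  0.1994] R [[-0.966, 0.257, -0.0], [0.257, 0.966, -0.001], [0.0, -0.001, -1.0]] F [ 1.5 -1.4 -0.5] w 0.0855 gf 0.0
0.03502480865300811 (array([527.3, 300.9]), array([200.5,  60.7]), -14.2)
row [ 0.06 -0.07 19.98] [-0.03 -0.04 -0.59]
```

Emit:
jog_arm --pt "-0.1 -0.2 4 0 0 -0.6" --pt "-0.1 -0.2 8 0 0 -0.6" --pt "-0.1 -0.2 12 0 0 -0.6" --pt "-0.1 -0.2 16 0 0 -0.6" --pt "-0.1 -0.2 18 0 0 -0.6" --pt "-0.1 -0.2 19.5 0 0 -0.6" --pt "-0.1 -0.2 20 0 0 -0.6" --pt "-0.1 -0.2 20 0 0 -0.6"

```text
time_s: 2.73
position: [0.4584, 0.3186, -0.0002]
tool_rot: [[-0.971, 0.24, -0.002], [0.24, 0.971, -0.0], [0.001, -0.001, -1.0]]
ft_force: [-0.5, -0.4, 1.2]
grip_width: 0.0855
gripper_force: 0.0
```

Emit:
jog_arm --pt "0 0 0 0 0 0" --pt "0 0 0 0 0 0" --pt "0 0 0 0 0 0" --pt "0 0 0 0 0 0" --pt "0 0 0 0 0 0" --pt "0 0 0 0 0 0" --hand 0 --newtons 60

```text
time_s: 3.23
position: [0.4601, 0.3183, 0.002]
tool_rot: [[-0.97, 0.242, 0.003], [0.242, 0.97, 0.001], [-0.002, 0.002, -1.0]]
ft_force: [-1.6, 1.0, 5.6]
grip_width: 0.0589
gripper_force: 65.3
```

Emit:
jog_arm --pt "0 0 -3 0 0 0" --pt "0 0 -7 0 0 0" --pt "0 0 -11 0 0 0" --pt "0 0 -15 0 0 0" --pt "0 0 -18 0 0 0" --pt "0 0 -18 0 0 0" --pt "0 0 -18 0 0 0"

```text
time_s: 3.82
position: [0.4597, 0.3179, 0.1822]
tool_rot: [[-0.97, 0.242, 0.004], [0.242, 0.97, 0.002], [-0.003, 0.002, -1.0]]
ft_force: [-0.5, -0.3, -2.2]
grip_width: 0.0593
gripper_force: 66.2
```

```bash
python3 -c "
from h import *
pose(env.observe()); goto([.4466,.0514,.18],192.3)"
```

```text
t 3.82 p [0.4597 0.3179 0.1822] R [[-0.97, 0.242, 0.004], [0.242, 0.97, 0.002], [-0.003, 0.002, -1.0]] F [-0.5 -0.3 -2.2] w 0.0593 gf 66.2
row [ -5.17 -26.18   0.17] [  0.1    0.2  -26.29]
```

Emit:
jog_arm --pt "-0.7 -3.5 0.1 0 0 -3.5" --pt "-1.4 -7 0.1 0 0 -7" --pt "-2.1 -10.5 0.1 0 0 -10.5" --pt "-2.8 -14 0.1 0 0 -14" --pt "-3.5 -17.5 0.1 0 0 -17.5" --pt "-4.2 -21 0.1 0 0 -21" --pt "-4.9 -24 0.1 0 0 -24.5" --pt "-5.2 -26.2 0.1 0 0 -26.3"

```text
time_s: 4.48
position: [0.4456, 0.0487, 0.178]
tool_rot: [[-0.977, -0.215, -0.003], [-0.215, 0.977, -0.0], [0.003, 0.001, -1.0]]
ft_force: [0.1, -1.0, -1.5]
grip_width: 0.059
gripper_force: 66.2
```

Emit:
jog_arm --pt "0 0 0 0 0 0" --pt "0 0 0 0 0 0" --pt "0 0 0 0 0 0"

```text
time_s: 4.73
position: [0.4461, 0.0513, 0.1785]
tool_rot: [[-0.977, -0.212, -0.002], [-0.212, 0.977, 0.001], [0.002, 0.001, -1.0]]
ft_force: [-0.9, 1.1, -2.5]
grip_width: 0.0589
gripper_force: 66.3
```

```bash
python3 - <<'E'
from h import *
w=env.get_image("wrist"); P=cloud(w); pose(env.observe()); save(w,"w2")
fr=w["frame"].astype(int); sat=fr.max(2)-fr.min(2)
m=(abs(P[...,2]-.018)<.006)&(sat<30); q=P[m]; print("panel",rect(q),len(q),np.median(q[:,2]))
b=P[(P[...,2]>.18)&(P[...,2]<.25)&(fr[...,0]>fr[...,2]+40)]; print("board",rect(b),np.percentile(b[:,2],[5,50,95]))
# tilt
A=np.c_[b[:,:2],np.ones(len(b))]; print("plane",np.linalg.lstsq(A,b[:,2],rcond=None)[0])
for t in("holdfast","fence","stop"):
    q=reg("wrist",P,t)
    if q is not None: print(t,rect(q),np.percentile(q[:,2],[5,50,95]))
E
```

```text
t 4.78 p [0.4463 0.0517 0.1787] R [[-0.977, -0.213, -0.002], [-0.213, 0.977, 0.0], [0.001, 0.001, -1.0]] F [-0.2  0.2 -1.7] w 0.0592 gf 66.3
panel (array([567. , 164.8]), array([546.1, 285. ]), -78.5) 17538 0.018980766138733812
board (array([449. ,  51.6]), array([127. ,  68.2]), -77.7) [0.21021704 0.21148755 0.21244592]
plane [0.03351362 0.00722064 0.19587832]
holdfast (array([592.6, -11. ]), array([319.5,  20.3]), -14.1) [0.0498115  0.07027827 0.08337778]
fence (array([586.8,  26.5]), array([325.7, 286.3]), 12.5) [0.0114896  0.01896929 0.02061368]
stop (array([569.7, -15.3]), array([221.8,  20. ]), -9.0) [0.05107806 0.07096633 0.0833303 ]
```

View pics/w2.png

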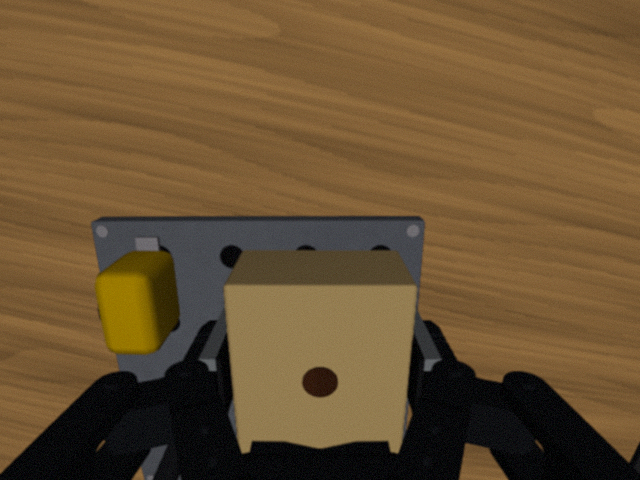

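The wrist view shows the held board level, with its hole at 381, 320. The panel's near edge is level along row 217, from col 95 to col 424, and the tape is at 300, 138. I fit the panel's edges from this view.

```bash
cat >> h.py <<'E'
def frame2(O,a):
    a=np.radians(a); R=np.array([[np.cos(a),-np.sin(a)],[np.sin(a),np.cos(a)]]); return np.array(O),R
E
python3 - <<'E'
from h import *
w=env.get_image("wrist"); P=cloud(w); fr=w["frame"].astype(int); sat=fr.max(2)-fr.min(2)
m=(abs(P[...,2]-.0185)<.005)&(sat<28)&(fr.max(2)>40)
pts=[]
for u in range(110,410,4):
    v=np.where(m[200:260,u])[0]
    if len(v): pts.append(P[200+v[0],u,:2])
pts=np.array(pts); k=np.polyfit(pts[:,1],pts[:,0],1); r=pts[:,0]-np.polyval(k,pts[:,1]); g=abs(r)<.002
k=np.polyfit(pts[g,1],pts[g,0],1); print("near edge yaw",-np.degrees(np.arctan(k[0])),"at y=.05 x=",np.polyval(k,.05),g.sum())
for nm,rng,o in(("right",slice(380,470),-1),("left",slice(60,140),0)):
    e=[]
    for v in range(225,330 if nm=="right" else 250):
        c=np.where(m[v,rng])[0]
        if len(c): e.append(P[v,rng.start+c[o],:2])
    e=np.array(e); k=np.polyfit(e[:,0],e[:,1],1); print(nm,"yaw",np.degrees(np.arctan(k[0])),"mid",e.mean(0),len(e))
t=cloud(env.get_image("top")); np.save("t.npy",t)
O,R=frame2([.6004,.0502],12.3)
print("pred near edge at", O+R@[-.15,0], "right edge pt",O+R@[-.1,.12],"left",O+R@[-.12,-.15])
E
```

```text
near edge yaw 12.189674010191803 at y=.05 x= 0.44651468888558776 75
right yaw 12.394119967950507 mid [0.46631958 0.14001533] 79
left yaw 13.336644091540942 mid [ 0.49970022 -0.12625705] 25
pred near edge at [0.45384316 0.01824544] right edge pt [0.4771318  0.14614243] left [ 0.51510909 -0.12192048]
```

Emit:
jog_arm --pt "0 0 4 0 0 0" --pt "0 0 8 0 0 0" --pt "0 0 11.5 0 0 0" --pt "0 0 14 0 0 0" --pt "0 0 15 0 0 0" --pt "0 0 15.4 0 0 0" --pt "0 0 15.7 0 0 0" --pt "0 0 15.7 0 0 0"

```text
time_s: 5.7
position: [0.447, 0.051, 0.0225]
tool_rot: [[-0.977, -0.213, 0.001], [-0.213, 0.977, -0.0], [-0.001, -0.0, -1.0]]
ft_force: [-0.8, 0.3, -1.4]
grip_width: 0.0591
gripper_force: 66.2
```

```bash
python3 - <<'E'
from h import *
pose(env.observe())
im=env.get_image("top"); P=cloud(im); b=reg("top",P,"board",[.52,.07]); 
if b is not None:
    O,R=frame2([.6004,.0492],12.3); b=b[(b[:,2]>.044)&(b[:,2]<.066)]; q=(b[:,:2]-O)@R; print(rect(q),np.round(np.percentile(q,[1,99],axis=0),4)); A=np.c_[q,np.ones(len(q))]; print(np.linalg.lstsq(A,b[:,2],rcond=None)[0])
save(im,"top2",(150,320,190,460),2.9)
s=env.get_image("side"); save(s,"side2",(190,310,230,390),4.5)
E
```

```text
t 5.7 p [0.447  0.051  0.0225] R [[-0.977, -0.213, 0.001], [-0.213, 0.977, -0.0], [-0.001, -0.0, -1.0]] F [-0.8  0.3 -1.4] w 0.0591 gf 66.2
(array([-39.2,  36.2]), array([119.3,  60. ]), 0.1) [[-0.0951  0.0068]
 [ 0.0192  0.0654]]
[-0.00486318 -0.00744199  0.05327514]
```

View pics/side2.png

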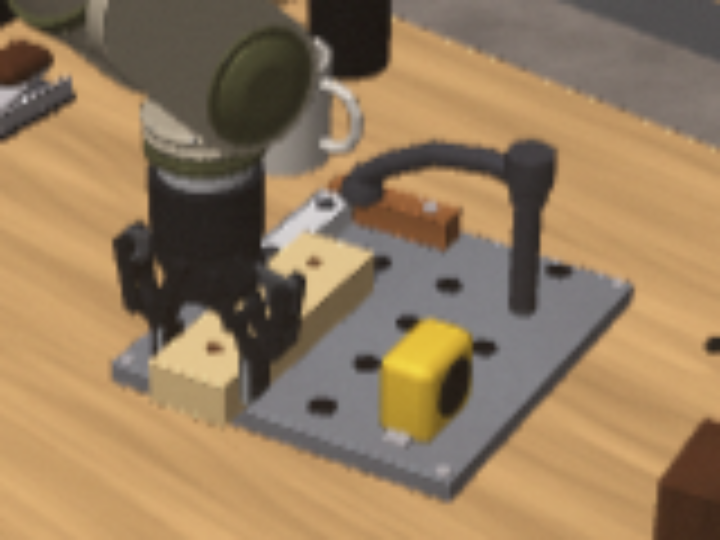

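The side view shows the board flat on the panel, its far end still short of the pad (board end at 260, 370 and pad at 190, 362 in the crop), with clearance below the pad. I slide it along.

Emit:
jog_arm --pt "-1 0 0.1 0 0 0" --pt "-2.2 0 0.1 0 0 0" --pt "-3.4 0 0.1 0 0 0" --pt "-4.6 0 0.1 0 0 0" --pt "-5.8 0 0.1 0 0 0" --pt "-6.8 0 0.1 0 0 0" --pt "-7.3 0 0.1 0 0 0" --pt "-7.3 0 0.1 0 0 0"

```text
time_s: 6.52
position: [0.519, 0.0666, 0.0219]
tool_rot: [[-0.977, -0.213, 0.002], [-0.213, 0.977, -0.0], [-0.002, -0.001, -1.0]]
ft_force: [-0.5, -1.1, -1.7]
grip_width: 0.0588
gripper_force: 66.2
```

Emit:
jog_arm --pt "-0.1 0 0 0 0 0" --pt "-0.2 0 0 0 0 0" --pt "-0.3 0 0 0 0 0" --pt "-0.4 0 0 0 0 0" --pt "-0.5 0 0 0 0 0" --pt "-0.5 0 0 0 0 0"

```text
time_s: 7.02
position: [0.523, 0.0675, 0.0213]
tool_rot: [[-0.977, -0.213, 0.0], [-0.213, 0.977, -0.0], [-0.0, -0.0, -1.0]]
ft_force: [0.5, 0.1, -1.6]
grip_width: 0.0591
gripper_force: 66.2
```

Emit:
jog_arm --pt "-0.1 0 0.05 0 0 0" --pt "-0.2 0 0.05 0 0 0" --pt "-0.3 0 0.05 0 0 0" --pt "-0.3 0 0.05 0 0 0"

```text
time_s: 7.35
position: [0.525, 0.068, 0.0206]
tool_rot: [[-0.977, -0.213, -0.002], [-0.213, 0.977, -0.0], [0.002, 0.0, -1.0]]
ft_force: [-4.7, -2.1, -0.1]
grip_width: 0.0588
gripper_force: 66.4
```

Emit:
jog_arm --pt "-0.1 0 0 0 0 0" --pt "-0.2 0 0 0 0 0" --pt "-0.3 0 0 0 0 0" --pt "-0.3 0 0 0 0 0"

```text
time_s: 7.68
position: [0.5248, 0.0682, 0.0201]
tool_rot: [[-0.977, -0.213, -0.01], [-0.213, 0.977, -0.001], [0.01, 0.001, -1.0]]
ft_force: [-17.5, -8.7, 5.8]
grip_width: 0.0589
gripper_force: 67.1
```

Emit:
jog_arm --pt "0.3 0 -0.05 0 0 0" --pt "0.3 0.1 -0.05 0 0 0" --pt "0.3 0.2 -0.05 0 0 0" --pt "0.3 0.3 -0.05 0 0 0" --pt "0.3 0.3 -0.05 0 0 0"

```text
time_s: 8.1
position: [0.5243, 0.071, 0.021]
tool_rot: [[-0.977, -0.213, -0.003], [-0.213, 0.977, -0.0], [0.003, 0.0, -1.0]]
ft_force: [-4.4, -2.9, -1.5]
grip_width: 0.0597
gripper_force: 66.3
```

Emit:
jog_arm --pt "0 0.1 0 0 0 0" --pt "0 0.2 0 0 0 0" --pt "0 0.2 0 0 0 0"

```text
time_s: 8.35
position: [0.524, 0.0725, 0.021]
tool_rot: [[-0.977, -0.212, -0.003], [-0.212, 0.977, -0.001], [0.003, -0.0, -1.0]]
ft_force: [-5.0, -6.0, -2.4]
grip_width: 0.0589
gripper_force: 66.4
```

Emit:
jog_arm --pt "0 0.1 0 0 0 0" --pt "0 0.2 0 0 0 0" --pt "0 0.2 0 0 0 0"

```text
time_s: 8.6
position: [0.5239, 0.0726, 0.0211]
tool_rot: [[-0.977, -0.212, -0.002], [-0.212, 0.977, -0.004], [0.003, -0.003, -1.0]]
ft_force: [-5.3, -19.4, -1.0]
grip_width: 0.0592
gripper_force: 66.7
```

Emit:
jog_arm --pt "-0.1 0.1 0 0 0 0" --pt "-0.2 0.1 0 0 0 0" --pt "-0.2 0.1 0 0 0 0"

```text
time_s: 8.85
position: [0.5239, 0.0727, 0.0211]
tool_rot: [[-0.977, -0.212, -0.007], [-0.212, 0.977, -0.006], [0.008, -0.004, -1.0]]
ft_force: [-15.4, -27.8, 5.8]
grip_width: 0.0588
gripper_force: 67.5
```

```bash
python3 - <<'E'
from h import *
im=env.get_image("top"); P=cloud(im); save(im,"top3",(150,320,190,460),2.9)
O,R=frame2([.6004,.0492],12.3); b=reg("top",P,"board",[.59,.09])
if b is not None: b=b[(b[:,2]>.044)&(b[:,2]<.066)]; q=(b[:,:2]-O)@R; print(rect(q))
E
```

```text
(array([52. , 40.9]), array([100.5,  59.6]), 1.9)
```

View pics/top3.png

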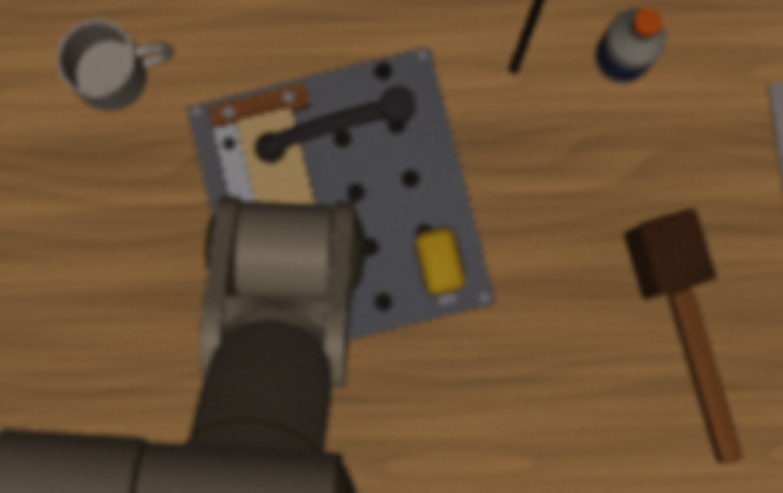

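The board sits against the stop (crop 105, 260) and the fence (160, 230), under the pad (145, 270). I release it.

Emit:
jog_arm --pt "0.2 -0.25 0 0 0 0" --pt "0.2 -0.25 0 0 0 0"

```text
time_s: 9.12
position: [0.5239, 0.0726, 0.0211]
tool_rot: [[-0.977, -0.212, -0.002], [-0.212, 0.977, -0.001], [0.002, -0.0, -1.0]]
ft_force: [-5.3, -9.3, 0.6]
grip_width: 0.0591
gripper_force: 67.0
```

Emit:
jog_arm --pt "0 0 0 0 0 0" --pt "0 0 0 0 0 0" --pt "0 0 0 0 0 0" --pt "0 0 0 0 0 0" --pt "0 0 -3 0 0 0" --pt "0 0 -6 0 0 0" --pt "0 0 -10 0 0 0" --pt "0 0 -13 0 0 0" --hand 1

```text
time_s: 9.78
position: [0.5251, 0.0738, 0.1541]
tool_rot: [[-0.977, -0.214, 0.002], [-0.214, 0.977, -0.0], [-0.002, -0.001, -1.0]]
ft_force: [0.3, 0.2, 0.5]
grip_width: 0.0856
gripper_force: 0.0
```

```bash
python3 - <<'E'
from h import *
pose(env.observe())
O,R=frame2([.6004,.0492],12.3)
im=env.get_image("wrist"); P=cloud(im); save(im,"w3")
b=reg("wrist",P,"board",[.58,.09]); b=b[(b[:,2]>.044)&(b[:,2]<.066)]; q=(b[:,:2]-O)@R; print(rect(q))
E
```

```text
t 9.78 p [0.5251 0.0738 0.1541] R [[-0.977, -0.214, 0.002], [-0.214, 0.977, -0.0], [-0.002, -0.001, -1.0]] F [0.3 0.2 0.5] w 0.0856 gf 0.0
(array([-0.8, 38.1]), array([200.1,  60.5]), -0.1)
```

View pics/w3.png

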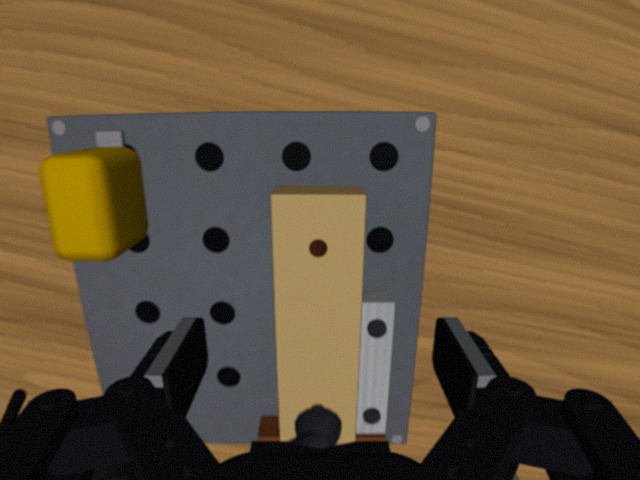

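The wrist view shows the board square, flush against the fence (edge at col 362) and against the stop at row 430. On to the mallet.

```bash
python3 -c "
from h import *
goto([.4452,-.329,.2],194.9)"
```

```text
row [ 16.55 -37.61  -4.43] [-0.18  0.56 -2.57]
```

Emit:
jog_arm --pt "1.2 -2.8 -2 0 0 0" --pt "2.9 -6.6 -4 0 0 -1" --pt "4.5 -10.3 -4.4 0 0 -2" --pt "6 -14 -4.4 0 0 -2.6" --pt "7.6 -17.8 -4.4 0 0 -2.6" --pt "9.2 -21.5 -4.4 0 0 -2.6" --pt "10.8 -25.2 -4.4 0 0 -2.6" --pt "12.4 -29 -4.4 0 0 -2.6"

```text
time_s: 10.55
position: [0.4645, -0.2378, 0.1947]
tool_rot: [[-0.966, -0.257, -0.0], [-0.257, 0.966, 0.001], [0.0, 0.001, -1.0]]
ft_force: [1.6, -1.1, 0.2]
grip_width: 0.0856
gripper_force: 0.0
```

Emit:
jog_arm --pt "1.6 -3.6 0 0 0 0" --pt "3.2 -7 0 0 0 0" --pt "4.1 -8.6 0 0 0 0" --pt "4.1 -8.6 0 0 0 0" --pt "4.1 -8.6 0 0 0 0" --pt "4.1 -8.6 0 0 0 0"

```text
time_s: 11.05
position: [0.4479, -0.3289, 0.1948]
tool_rot: [[-0.966, -0.258, -0.0], [-0.258, 0.966, 0.001], [0.0, 0.001, -1.0]]
ft_force: [-0.3, -0.3, 0.0]
grip_width: 0.0854
gripper_force: 0.0
```

```bash
python3 - <<'E'
from h import *
pose(env.observe())
im=env.get_image("wrist"); P=cloud(im); m=reg("wrist",P,"mallet"); save(im,"w4")
h=m[abs(m[:,2]-.104)<.008]; n=m[abs(m[:,2]-.068)<.006]
print("head",rect(h),"handle",rect(n))
c,s,a=rect(n); cx=rect(h)[0]; print(np.median(h[:,2]),np.median(n[:,2]))
goto([.4452,-.329,.033],194.9)
E
```

```text
t 11.05 p [ 0.4479 -0.3289  0.1948] R [[-0.966, -0.258, -0.0], [-0.258, 0.966, 0.001], [0.0, 0.001, -1.0]] F [-0.3 -0.3  0. ] w 0.0854 gf 0.0
head (array([ 527.6, -310.5]), array([76.9, 62.3]), 14.7) handle (array([ 403.3, -343.7]), array([188.2,  61.1]), 15.1)
0.10479549311926856 0.06870522753530262
row [ 0.3   0.03 16.23] [ 0.02 -0.    0.09]
```

Emit:
jog_arm --pt "0.3 -0.2 4 0 0 0" --pt "0.3 -0.2 8 0 0 0" --pt "0.3 -0.2 12 0 0 0" --pt "0.3 -0.2 15 0 0 0" --pt "0.3 -0.2 16.2 0 0 0" --pt "0.3 -0.2 16.2 0 0 0" --pt "0.3 -0.2 16.2 0 0 0"

```text
time_s: 11.73
position: [0.4458, -0.3319, 0.0335]
tool_rot: [[-0.966, -0.258, -0.0], [-0.258, 0.966, 0.0], [0.0, 0.0, -1.0]]
ft_force: [0.0, 0.5, -0.2]
grip_width: 0.0858
gripper_force: 0.0
```

Emit:
jog_arm --pt "0 0 0 0 0 0" --pt "0 0 0 0 0 0" --pt "0 0 0 0 0 0" --pt "0 0 0 0 0 0" --pt "0 0 0 0 0 0" --pt "0 0 0 0 0 0" --pt "0 0 0 0 0 0" --pt "0 0 0 0 0 0" --hand 0 --newtons 115

```text
time_s: 12.4
position: [0.4455, -0.3326, 0.034]
tool_rot: [[-0.966, -0.257, 0.001], [-0.257, 0.966, -0.0], [-0.0, -0.001, -1.0]]
ft_force: [-1.6, 1.3, 6.2]
grip_width: 0.0223
gripper_force: 112.2
```

```bash
python3 - <<'E'
from h import *
pose(env.observe()); goto([.6,-.20,.25],192)
E
```

```text
t 12.4 p [ 0.4455 -0.3326  0.034 ] R [[-0.966, -0.257, 0.001], [-0.257, 0.966, -0.0], [-0.0, -0.001, -1.0]] F [-1.6  1.3  6.2] w 0.0223 gf 112.2
row [-18.35   8.83 -21.6 ] [-0.03  0.03  2.91]
```

Emit:
jog_arm --pt "0 0 -2 0 0 0" --pt "0 0 -6 0 0 0" --pt "0 0 -10 0 0 0" --pt "0 0 -14 0 0 0" --pt "0 0 -18 0 0 0" --pt "0 0 -21 0 0 0" --pt "0 0 -22.5 0 0 0" --pt "0 0 -22.5 0 0 0"

```text
time_s: 13.07
position: [0.4459, -0.3332, 0.2616]
tool_rot: [[-0.966, -0.257, 0.004], [-0.257, 0.966, -0.005], [-0.002, -0.006, -1.0]]
ft_force: [0.3, -0.3, -3.5]
grip_width: 0.0223
gripper_force: 113.8
```

```bash
python3 - <<'E'
from h import *
pose(env.observe()); im=env.get_image("wrist"); P=cloud(im); m=reg("wrist",P,"mallet")
s=env.observe(); R=np.array(s["tool_rot"]); q=(m-s["position"])@R*1000
t=q[q[:,0]<-50]; h=t[(t[:,2]<np.percentile(t[:,2],5)+12)]
print("head top in tool",rect(h),np.median(h[:,2]),len(h)); A=np.c_[h[:,:2],np.ones(len(h))]; print(np.linalg.lstsq(A,h[:,2],rcond=None)[0])
n=q[(q[:,0]>40)]; n=n[n[:,2]<np.percentile(n[:,2],50)+5]; A=np.c_[n[:,:2],np.ones(len(n))]; print(np.linalg.lstsq(A,n[:,2],rcond=None)[0])
a=np.radians(12); goto([.5957,-.0505,.25],192)
tp=env.get_image("top"); P=cloud(tp); h=reg("top",P,"holdfast"); g=h[h[:,2]>.125]; g=g[g[:,1]<-.01]; c=g[np.linalg.norm(g[:,:2]-[.6788,-.0328],axis=1)<.03]; c=c[c[:,2]>np.median(c[:,2])-.004]; print("crown",rect(c),np.median(c[:,2]))
E
```

```text
t 13.07 p [ 0.4459 -0.3332  0.2616] R [[-0.966, -0.257, 0.004], [-0.257, 0.966, -0.005], [-0.002, -0.006, -1.0]] F [ 0.3 -0.3 -3.5] w 0.0223 gf 113.8
head top in tool (array([-91666.2,  -3673.1]), array([91845.2, 54222.9]), -85.1) 255.72170234512907 19
[4.79421649e-03 5.21787716e-04 2.56111203e+02]
[ 7.65670607e-04  6.37436423e-03 -3.89408435e+01]
row [-21.81  23.34   0.72] [ 0.1  -0.07  2.91]
crown (array([677.7, -28.7]), array([32.1, 28.6]), -2.3) 0.14883511720015918
```

Emit:
jog_arm --pt "-2 2.1 0.7 0 0 0" --pt "-4.6 5 0.7 0 0 1" --pt "-7.2 7.8 0.7 0 0 2" --pt "-9.8 10.6 0.7 0 0 2.9" --pt "-12.4 13.4 0.7 0 0 2.9" --pt "-15 16.2 0.7 0 0 2.9" --pt "-17.6 19 0.7 0 0 2.9" --pt "-20 21.5 0.7 0 0 2.9"

```text
time_s: 13.93
position: [0.5835, -0.0709, 0.2493]
tool_rot: [[-0.978, -0.208, -0.004], [-0.208, 0.978, 0.001], [0.003, 0.002, -1.0]]
ft_force: [0.4, -0.9, -4.1]
grip_width: 0.0225
gripper_force: 113.6
```

Emit:
jog_arm --pt "-1 1 0 0 0 0" --pt "-1.8 1.9 0 0 0 0" --pt "-1.8 1.9 0 0 0 0" --pt "-1.8 1.9 0 0 0 0" --pt "-1.8 1.9 0 0 0 0"

```text
time_s: 14.35
position: [0.5966, -0.0522, 0.2508]
tool_rot: [[-0.978, -0.207, -0.001], [-0.207, 0.978, -0.0], [0.001, 0.0, -1.0]]
ft_force: [0.2, -0.8, -3.4]
grip_width: 0.0228
gripper_force: 113.7
```

```bash
python3 - <<'E'
from h import *
pose(env.observe()); goto([.5952,-.0492,.25],192)
im=env.get_image("side"); P=cloud(im); m=reg("side",P,"mallet"); 
if m is not None: print("mallet z",np.percentile(m[:,2],[1,5,50,95,99]))
tp=env.get_image("top"); P=cloud(tp); m=reg("top",P,"mallet"); h=m[m[:,2]>np.percentile(m[:,2],95)-.015]; print("head",rect(h),np.median(h[:,2]))
save(im,"side4",(170,310,220,400),4)
E
```

```text
t 14.35 p [ 0.5966 -0.0522  0.2508] R [[-0.978, -0.207, -0.001], [-0.207, 0.978, -0.0], [0.001, 0.0, -1.0]] F [ 0.2 -0.8 -3.4] w 0.0228 gf 113.7
row [0.07 0.32 0.08] [ 0.01 -0.07 -0.07]
mallet z [-1.99313078e-04  2.23708536e-01  2.71296244e-01  3.14785666e-01
  3.17988555e-01]
head (array([707.4, -31.3]), array([65.7, 35.1]), 78.2) 0.31953420142284217
```

View pics/side4.png

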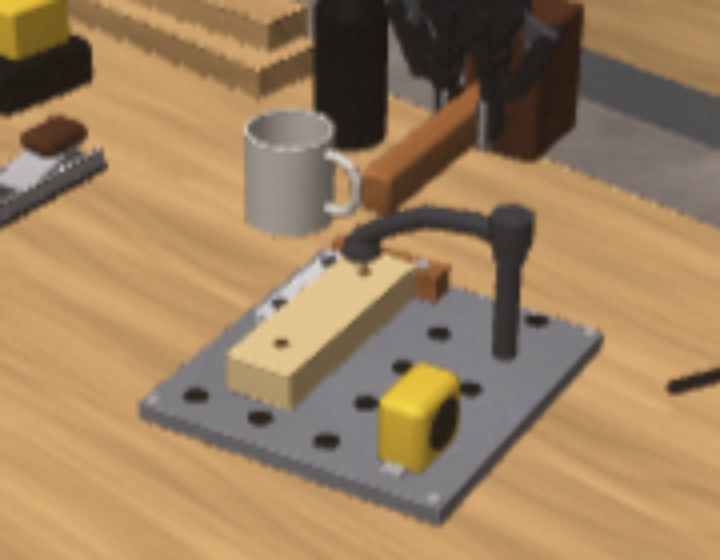

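The side crop shows the mallet held level above the holdfast, crown at 225, 512, with the pad still clear of the board at 245, 362. First blow.

Emit:
jog_arm --pt "0.1 0.3 -1 0 0 0" --pt "0.1 0.3 -2 0 0 0" --pt "0.1 0.3 -2 0 0 0" --pt "0.1 0.3 2.1 0 0 0" --pt "0.1 0.3 6.2 0 0 0" --pt "0.1 0.3 7.8 0 0 0" --pt "0.1 0.3 4 0 0 0" --pt "0.1 0.3 0 0 0 0"

```text
time_s: 15.22
position: [0.5938, -0.0481, 0.2486]
tool_rot: [[-0.978, -0.208, -0.009], [-0.208, 0.978, 0.003], [0.008, 0.004, -1.0]]
ft_force: [1.2, -0.4, -2.4]
grip_width: 0.0227
gripper_force: 114.5
```

```bash
cat >> h.py <<'E'
def hf():
    O,R=frame2([.6,.0472],12.3)
    for c in("side","top"):
        im=env.get_image(c); P=cloud(im); q=P.copy(); q[...,:2]=(P[...,:2]-O)@R
        fr=im["frame"].astype(int); dk=(fr.max(2)<75)
        bd=(abs(q[...,0]-.02)<.02)&(abs(q[...,1]-.04)<.02)&(q[...,2]<.08)&(q[...,2]>.03)
        cr=dk&(np.hypot(q[...,0]-.06,q[...,1]+.095)<.014)&(q[...,2]>.11)
        pd=dk&(np.hypot(q[...,0]-.06,q[...,1]-.04)<.012)&(q[...,2]>.05)
        f=lambda m,p:(round(float(np.percentile(q[m][:,2],p))*1000,1),int(m.sum())) if m.sum() else None
        print(c,"board",f(bd,50),"crown",f(cr,60),f(cr,90),"padtop",f(pd,80))
E
python3 - <<'E'
from h import *
pose(env.observe()); hf()
E
```

```text
t 15.22 p [ 0.5938 -0.0481  0.2486] R [[-0.978, -0.208, -0.009], [-0.208, 0.978, 0.003], [0.008, 0.004, -1.0]] F [ 1.2 -0.4 -2.4] w 0.0227 gf 114.5
side board (48.8, 84) crown (129.6, 37) (131.7, 37) padtop (78.7, 21)
top board (51.0, 169) crown (330.5, 22) (333.6, 22) padtop (86.8, 50)
```

```bash
python3 - <<'E'
from h import *
O,R=frame2([.6,.0472],12.3)
P=np.load("sideP.npy"); fr=cv2.imread("pics/side0.png").astype(int)
q=P.copy(); q[...,:2]=(P[...,:2]-O)@R; dk=fr.max(2)<75
cr=dk&(np.hypot(q[...,0]-.06,q[...,1]+.095)<.014)&(q[...,2]>.11); pd=dk&(np.hypot(q[...,0]-.06,q[...,1]-.04)<.012)&(q[...,2]>.05)
print(np.percentile(q[cr][:,2],[60,90]),cr.sum(),np.percentile(q[pd][:,2],80),pd.sum())
im=env.get_image("side"); save(im,"side5",(170,310,220,400),4)
E
```

```text
[0.14513663 0.14736943] 43 0.09477176759797298 19
```

View pics/side5.png

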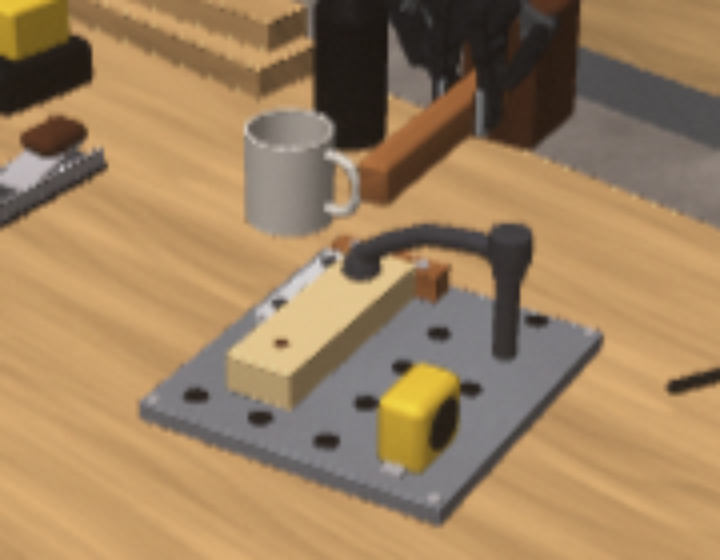

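The crown (245, 510) has dropped about 16 mm and the pad is just above or touching the board. Second, smaller blow.

Emit:
jog_arm --pt "0 0 -1 0 0 0" --pt "0 0 -1.5 0 0 0" --pt "0 0 -1.5 0 0 0" --pt "0 0 2.6 0 0 0" --pt "0 0 6.7 0 0 0" --pt "0 0 8.5 0 0 0" --pt "0 0 4.4 0 0 0" --pt "0 0 0 0 0 0"

```text
time_s: 16.03
position: [0.5937, -0.0479, 0.2453]
tool_rot: [[-0.978, -0.208, -0.011], [-0.208, 0.978, 0.003], [0.01, 0.005, -1.0]]
ft_force: [2.0, -0.9, -2.8]
grip_width: 0.0229
gripper_force: 114.7
```

```bash
python3 - <<'E'
from h import *
pose(env.observe()); hf()
E
```

```text
t 16.03 p [ 0.5937 -0.0479  0.2453] R [[-0.978, -0.208, -0.011], [-0.208, 0.978, 0.003], [0.01, 0.005, -1.0]] F [ 2.  -0.9 -2.8] w 0.0229 gf 114.7
side board (49.1, 74) crown (123.0, 31) (125.4, 31) padtop (76.7, 23)
top board (51.2, 170) crown (328.1, 22) (330.8, 22) padtop (87.0, 50)
```

The crown has dropped 22 mm in all and the pad 18 mm, so the arm flexes about 4 mm. Slide is about 0.025, a firm grip. Now I put the mallet down.

```bash
python3 - <<'E'
from h import *
goto([.4569,-.2477,.25],192)
E
```

```text
row [ 17.9  -16.53   0.42] [-0.31  0.6   0.01]
```

Emit:
jog_arm --pt "1.5 -1.4 0 0 0 0" --pt "4 -3.7 0 0 0 0" --pt "6.8 -6.3 0 0 0 0" --pt "9.6 -8.9 0 0 0 0" --pt "12.4 -11.5 0 0 0 0" --pt "15.2 -14 0 0 0 0" --pt "17.2 -15.9 0 0 0 0" --pt "17.9 -16.5 0 0 0 0"

```text
time_s: 16.8
position: [0.4525, -0.2497, 0.2481]
tool_rot: [[-0.979, -0.204, -0.002], [-0.204, 0.979, -0.0], [0.002, 0.0, -1.0]]
ft_force: [0.4, -0.7, -3.8]
grip_width: 0.0229
gripper_force: 114.8
```

Emit:
jog_arm --pt "0 0 4 0 0 0" --pt "0 0 8 0 0 0" --pt "0 0 11 0 0 0" --pt "0 0 13 0 0 0" --pt "0 0 14 0 0 0" --pt "0 0 14 0 0 0" --pt "0 0 14 0 0 0"

```text
time_s: 17.38
position: [0.4548, -0.2466, 0.1086]
tool_rot: [[-0.978, -0.208, -0.001], [-0.208, 0.978, 0.001], [0.001, 0.001, -1.0]]
ft_force: [-0.5, -0.2, -3.5]
grip_width: 0.0225
gripper_force: 114.6
```

```bash
python3 - <<'E'
from h import *
pose(env.observe()); s=env.observe(); R=np.array(s["tool_rot"])
for c in("wrist","side","top"):
    im=env.get_image(c); P=cloud(im); m=reg(c,P,"mallet")
    if m is None: continue
    q=(m-s["position"])@R*1000; n=q[(abs(q[:,1])<11)&(q[:,0]>35)&(q[:,0]<130)&(abs(q[:,2]+37)<14)]
    if len(n)>20: n=n[n[:,2]<np.percentile(n[:,2],50)+3]; print(c,"handle slope",np.polyfit(n[:,0],n[:,2],1),len(n))
    print(c,"head x",np.percentile(q[:,0],[1,99]),"lowest",np.percentile(m[:,2],[1,3,5,10]),"top",np.percentile(m[:,2],[95,99]))
    if c=="side": save(im,"side6",(210,380,300,500),3.6)
E
```

```text
t 17.38 p [ 0.4548 -0.2466  0.1086] R [[-0.978, -0.208, -0.001], [-0.208, 0.978, 0.001], [0.001, 0.001, -1.0]] F [-0.5 -0.2 -3.5] w 0.0225 gf 114.6
side handle slope [-6.12307502e-03 -3.24912304e+01] 155
side head x [-116.64006655  139.9018626 ] lowest [0.07893417 0.08320184 0.08695509 0.09544064] top [0.1772292 0.1794035]
top head x [-122.30005386   48.04791003] lowest [0.09096234 0.10137576 0.11062453 0.13391067] top [0.18315289 0.18463948]
```

View pics/side6.png

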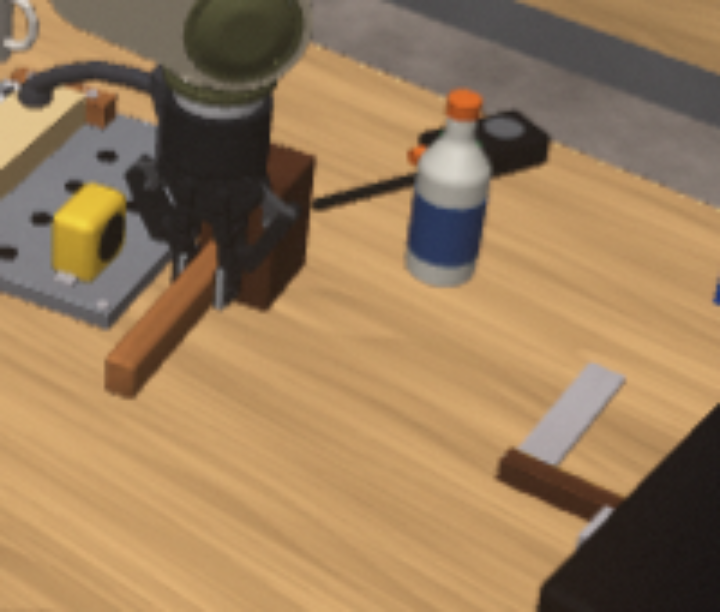

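The mallet is level (handle slope 0.4°), with its head at 230, 280 in the crop over bare bench. I lower it.

Emit:
jog_arm --pt "0 0 3 0 0 0" --pt "0 0 5.5 0 0 0" --pt "0 0 6.8 0 0 0" --pt "0 0 7.1 0 0 0" --pt "0 0 7.2 0 0 0" --pt "0 0 7.2 0 0 0"

```text
time_s: 18.18
position: [0.4551, -0.2473, 0.0378]
tool_rot: [[-0.978, -0.208, 0.001], [-0.208, 0.978, -0.001], [-0.001, -0.001, -1.0]]
ft_force: [-0.5, 0.7, -2.7]
grip_width: 0.0226
gripper_force: 114.7
```

Emit:
jog_arm --pt "0 0 0.1 0 0 0" --pt "0 0 0.2 0 0 0" --pt "0 0 0.2 0 0 0"

```text
time_s: 18.43
position: [0.4549, -0.2471, 0.0355]
tool_rot: [[-0.978, -0.208, 0.001], [-0.208, 0.978, -0.001], [-0.001, -0.001, -1.0]]
ft_force: [0.5, -0.2, -4.2]
grip_width: 0.0224
gripper_force: 114.7
```

Emit:
jog_arm --pt "0 0 0.1 0 0 0" --pt "0 0 0.2 0 0 0" --pt "0 0 0.2 0 0 0"

```text
time_s: 18.68
position: [0.4548, -0.2472, 0.034]
tool_rot: [[-0.978, -0.208, 0.001], [-0.208, 0.978, -0.001], [-0.001, -0.001, -1.0]]
ft_force: [-3.9, 1.1, 6.7]
grip_width: 0.023
gripper_force: 116.7
```

Contact, at the same height as picked up. Release and rise.

Emit:
jog_arm --pt "0 0 -0.05 0 0 0" --pt "0 0 -0.05 0 0 0" --pt "0 0 -0.05 0 0 0" --pt "0 0 -0.05 0 0 0" --pt "0 0 -0.05 0 0 0" --pt "0 0 -0.05 0 0 0" --pt "0 0 -0.05 0 0 0" --pt "0 0 -0.05 0 0 0" --hand 1

```text
time_s: 19.35
position: [0.4547, -0.2469, 0.0334]
tool_rot: [[-0.978, -0.208, -0.0], [-0.208, 0.978, 0.0], [0.0, 0.0, -1.0]]
ft_force: [-0.0, -0.0, 0.2]
grip_width: 0.0853
gripper_force: 0.0
```

Emit:
jog_arm --pt "0 0 -2 0 0 0" --pt "0 0 -5 0 0 0" --pt "0 0 -9 0 0 0" --pt "0 0 -13 0 0 0" --pt "0 0 -17 0 0 0" --pt "4 0 -20 0 0 0" --pt "8 0 -20 0 0 0" --pt "10 0 -20 0 0 0"

```text
time_s: 20.02
position: [0.3551, -0.268, 0.2353]
tool_rot: [[-0.978, -0.209, 0.002], [-0.209, 0.978, -0.003], [-0.001, -0.004, -1.0]]
ft_force: [0.2, -0.4, -0.4]
grip_width: 0.0854
gripper_force: 0.0
```

```bash
python3 - <<'E'
from h import *
pose(env.observe()); hf()
O,R=frame2([.6,.0472],12.3)
im=env.get_image("top"); P=cloud(im); save(im,"top9",(150,320,190,460),2.9)
m=reg("top",P,"mallet"); h=m[m[:,2]>.09]; print("head",rect(h),np.median(h[:,2]))
b=reg("top",P,"board",[.58,.09]); b=b[(b[:,2]>.044)&(b[:,2]<.062)]; print("board",rect((b[:,:2]-O)@R))
E
```

```text
t 20.02 p [ 0.3551 -0.268   0.2353] R [[-0.978, -0.209, 0.002], [-0.209, 0.978, -0.003], [-0.001, -0.004, -1.0]] F [ 0.2 -0.4 -0.4] w 0.0854 gf 0.0
side board (49.5, 78) crown None None padtop (81.0, 20)
top board (51.5, 170) crown (125.9, 72) (128.5, 72) padtop (86.1, 49)
head (array([ 538.1, -228.1]), array([75.6, 64.1]), 12.5) 0.10282140920012317
board (array([ 1.2, 42.6]), array([201.2,  60. ]), -0.2)
```

View pics/top9.png

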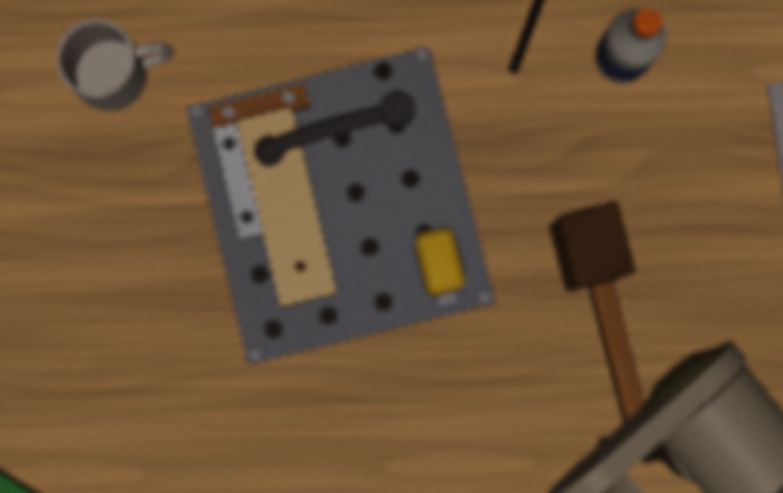

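The final view shows the board tight against fence and stop, the pad on it (crop 150, 268), and the mallet standing at 245, 592 on bare bench with everything else undisturbed. Handing in.

```bash
python3 -c "
from h import *
print(env.close_job())"
```

```text
the job is handed in; nothing more can be done
None
```

The job is handed in at about 20 s: the board is tight against the fence and stop, two brisk blows drove the holdfast to about 0.025 m so it grips the board, and the mallet stands beside the panel on its original face.

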